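# Put the dried depositor nozzles back on their posts

## Task

The four biscuit-depositor nozzles have dried, mixed up, on the pins of the white drying rack. Put them back in a row on the grey nozzle rail, each upright, wide end down, over the white post that fits its size and seated all the way down on the post's foot. Set each one down rather than letting it drop, and leave the timer and the scraper where they are.

Things in the scene. Friction and masses are not known exactly. Their poses are not given: they have to be found in the camera images.
- nozzle_giant: the biggest of 4 loose hollow steel nozzles, wide end down, open below: 62 mm high, straight skirt 56 mm across (50 mm bore) up to 30 mm, then a cone to a 17 mm tip. Origin: centre of rim's underside, z up. Starts over a thin pin 28 mm high on the drying rack (flat 100 x 292 mm plate, top 12 mm above table), in a row with 72 mm spacing; its y axis then runs along the row.
- post_giant: the biggest of 4 fixed white posts, 72 mm apart on a 14 mm high grey rail; fits the 56 mm nozzle. Round foot 64 mm across, 3 mm thick; on it a plug 43 mm across, straight to 15 mm, tapering to a tip 36 mm above the origin. Origin: centre of foot's underside, y along the row, z up. A seated nozzle's rim rests on the foot, 3 mm above the origin. Smaller nozzles will not go on.
- nozzle_large: the second biggest of 4 loose hollow steel nozzles, wide end down, open below: 54 mm high, straight skirt 46 mm across (40 mm bore) up to 27 mm, then a cone to a 15 mm tip. Origin: centre of rim's underside, z up. Starts over a thin pin 28 mm high on the drying rack (flat 100 x 292 mm plate, top 12 mm above table), in a row with 72 mm spacing; its y axis then runs along the row.
- post_large: the second biggest of 4 fixed white posts, 72 mm apart on a 14 mm high grey rail; fits the 46 mm nozzle. Round foot 54 mm across, 3 mm thick; on it a plug 33 mm across, straight to 15 mm, tapering to a tip 33 mm above the origin. Origin: centre of foot's underside, y along the row, z up. A seated nozzle's rim rests on the foot, 3 mm above the origin. Smaller nozzles will not go on.
- nozzle_medium: the second smallest of 4 loose hollow steel nozzles, wide end down, open below: 46 mm high, straight skirt 36 mm across (30 mm bore) up to 25 mm, then a cone to a 14 mm tip. Origin: centre of rim's underside, z up. Starts over a thin pin 28 mm high on the drying rack (flat 100 x 292 mm plate, top 12 mm above table), in a row with 72 mm spacing; its y axis then runs along the row.
- post_medium: the second smallest of 4 fixed white posts, 72 mm apart on a 14 mm high grey rail; fits the 36 mm nozzle. Round foot 44 mm across, 3 mm thick; on it a plug 23 mm across, straight to 15 mm, tapering to a tip 30 mm above the origin. Origin: centre of foot's underside, y along the row, z up. A seated nozzle's rim rests on the foot, 3 mm above the origin. Smaller nozzles will not go on.
- nozzle_small: the smallest of 4 loose hollow steel nozzles, wide end down, open below: 38 mm high, straight skirt 26 mm across (20 mm bore) up to 22 mm, then a cone to a 12 mm tip. Origin: centre of rim's underside, z up. Starts over a thin pin 28 mm high on the drying rack (flat 100 x 292 mm plate, top 12 mm above table), in a row with 72 mm spacing; its y axis then runs along the row.
- post_small: the smallest of 4 fixed white posts, 72 mm apart on a 14 mm high grey rail; fits the 26 mm nozzle. Round foot 34 mm across, 3 mm thick; on it a plug 13 mm across, straight to 15 mm, tapering to a tip 27 mm above the origin. Origin: centre of foot's underside, y along the row, z up. A seated nozzle's rim rests on the foot, 3 mm above the origin.
- timer: bystander: round kitchen timer, white with a red dial on top, 64 mm across, 37 mm high, loose on the table; origin: centre of its underside
- scraper: bystander: flat scraper with a red grip and a steel blade, 208 mm long, 55 mm wide, at most 16 mm high, loose on the table; origin: centre of its underside, y along its length
There are look-alikes about, which are no part of the job. Leave any turquoise or yellow look-alike of the nozzle_small alone.

How it is judged:
At the end, for the whole second after the job is handed in: Each of the four nozzles stands upright (within 0.12 rad), released and at rest over the post of its own size: centred on it within 8 mm and its rim on the post's foot (no more than 5 mm above it) (horizontal distance between nozzle_giant and post_giant below 0.008 m and z of nozzle_giant in the frame of post_giant between 0 and 0.008 m and angle between each of nozzle_giant, nozzle_large, nozzle_medium, nozzle_small's own z axis and vertical below 0.12 rad and linear speed of each of nozzle_giant, nozzle_large, nozzle_medium, nozzle_small below 0.02 m/s and horizontal distance between nozzle_large and post_large below 0.008 m and z of nozzle_large in the frame of post_large between 0 and 0.008 m and horizontal distance between nozzle_medium and post_medium below 0.008 m and z of nozzle_medium in the frame of post_medium between 0 and 0.008 m and horizontal distance between nozzle_small and post_small below 0.008 m and z of nozzle_small in the frame of post_small between 0 and 0.008 m); the robot touches nothing.
It fails at once if the timer is pushed more than 25 mm from where it lay (distance of timer from where it was at the start of the episode above 0.025 m).
It fails at once if the scraper is pushed more than 25 mm from where it lay (distance of scraper from where it was at the start of the episode above 0.025 m).
It fails at once if a nozzle is dropped or flung: it comes down to the rack, rail or table faster than 0.6 m/s ((height (world z) of nozzle_giant below 0.03 m and linear speed of nozzle_giant above 0.6 m/s) or (height (world z) of nozzle_large below 0.03 m and linear speed of nozzle_large above 0.6 m/s) or (height (world z) of nozzle_medium below 0.03 m and linear speed of nozzle_medium above 0.6 m/s) or (height (world z) of nozzle_small below 0.03 m and linear speed of nozzle_small above 0.6 m/s)).
It also fails if it takes over 83 s, if anything falls off the work surface, if the arm or the gripper's body presses on something with over 40 N, if the wrist force passes 120 N, or if a joint passes its speed limit or range.

## Robot

A 6-joint arm with a two-finger parallel gripper is mounted at the origin on a cart in front of the work surface, level with it; the furniture and walls round the work are solid. World frame = base frame: x ahead of the robot, y to its left, z up, the work surface at z = 0. Lengths are in m, angles in rad, forces in N, time in s.
With the tool pointing down it reaches from about 0.35 to 0.975 m from the base axis. Payload 4.9 kg.
Tool frame: the origin (TCP) lies between the finger pads; the fingertips stand 14 mm ahead of it and the grasp point (between the pads) lies 5 mm behind it (manip.tcp_to_tips is the distance from the TCP to the fingertips, in m); z points along the fingers, y is the line along which they close (so a half turn about z gives the same grasp; the last joint's range is limited). The gripper opens to 85 mm and grips with 20 to 120 N. Pads are 22 mm wide; open, the fingers measure 114 mm over their backs; the gripper's body (76 mm by 85 mm) begins 54 mm behind the grasp point. The pads swing forward as they close: fully open they stand 13 mm farther back than shut.
Start: joints at [-1.226, 0.053, 1.613, -0, 1.476, -0.119], TCP at [0.28, -0.559, 0.245] pointing down, gripper open.
Joint ranges: [-3.01, 3.01], [-1.01, 2.22], [0.06, 2.58], [-1.02, 4.17], [0.09, 2.62], [-3.14, 3.14]. Speed limits (rad/s): [2.57, 2.57, 3.14, 3.14, 3.14, 3.14].

## Interface

Orientations are given as a unit quaternion [w, x, y, z].
In Python, from plant import manip gives the robot as it stands.
- The arm moves only by the tool servo_tool, never from a script. Its argument "moves" is a list that holds one entry, the list of rows, each a list of 7 numbers: the shift along the tool's x, y, z in mm, then the turn, a rotation vector about the tool's x, y, z in degrees, then the finger opening in mm, from 0 to 85.4. In form: [[[x, y, z, ax, ay, az, fingers], ...]]. A call has 1 to 12 rows; each row shifts and turns the commanded pose from where the row before left it, along the tool's axes as they then stand; what a row does not reach is not made up. A row lasts 1/8 s, in which the tool goes at most 62.5 mm and 10.7 degrees, less where a joint would pass 70% of its speed; a pose out of reach is approached as far as the arm can. A call with a gripper value outside its range is refused whole. The fingers move at their own pace and stop on an object; the grip force is fixed at half the most. Time passes only in rows, so rows that do not move let the fingers close. It gives the time, the measured TCP pose, the force, the opening and the grip force at its end, in the units of the state.
- manip.state(): the state, without advancing time (a new reading comes with each control period).
- manip.grab_frame(name): name is "scene" or "top" or "wrist"; returns a dict with "image" (384x512x3 uint8, blue, green, red), "mtx" (3x3 intrinsics, pixels), "eye" and "rotation" of the camera in the world. Camera axes: x right, y down, z forward; pixel columns grow to the right and rows downward; lengths in m; the calibration is good to about 2 mm. A picture is of the moment at which its call begins. There is no depth.
- manip.job_done(): hands the job in; it is judged then, once.
The state is a dict: "time": time; "joint_pos": joint angles; "joint_vel": joint speeds; "joint_efforts": joint torques, N m; "tool_pos": TCP position; "tool_rot": TCP orientation; "contact_force": force on the tool from outside, world axes, zero at the start; "ft_torque": the same for the moment, N m; "gripper_width": opening from 0.0 (shut) to 1.0 (fully open); "grasp_force": force on a finger pad.
Only numpy, scipy, OpenCV 4.12 (cv2) and the standard library are available. Lean on these libraries where they do the work, as an engineer would, in place of code of your own. Each camera call takes 0.05 s, during which the arm holds its last target. There are 200 camera calls.

## Working session

There is one attempt and no reset: what is moved stays moved. The work goes in short steps, Python scripts to look and compute and a tool call to move; the robot and the scene stay as the last step left them, time stands still between calls to the robot, and variables do not carry over. Pictures are saved under pics/ and viewed, at most 14 in all, crops included, and the job is handed in when it is done.

Besides the shell and the picture viewer there is one more tool, called after ">>>" by a JSON object that holds its "fn" and its "kwargs". servo_tool: Moves the arm, as the interface text tells. Its arguments: {"type":"object","properties":{"moves":{"type":"array"}},"required":["moves"]}

```bash
mkdir -p pics && ls
python3 - <<'E'
from plant import manip
import cv2,json,numpy as np
for n in("top","scene"):
    f=manip.grab_frame(n);cv2.imwrite(f"pics/{n}0.png",f["image"]);np.savez(f"{n}0.npz",**f)
    print(n,np.round(f["mtx"],1).tolist(),np.round(f["eye"],3),np.round(f["rotation"],3).tolist())
s=manip.state();print(s["time"],s["tool_pos"],s["tool_rot"],s["gripper_width"],manip.tcp_to_tips)
E
```

```text
pics
top [[359.7, 0.0, 260.1], [0.0, 359.7, 189.6], [0.0, 0.0, 1.0]] [0.412 0.026 0.903] [0.034, -0.704, 0.708, -0.04]
scene [[486.9, 0.0, 262.6], [0.0, 486.9, 188.1], [0.0, 0.0, 1.0]] [-0.238 -0.678  0.548] [-0.492, 0.773, -0.338, 0.214]
0.1 [ 0.27938459 -0.55847516  0.24414743] [-9.45301705e-04  9.73231653e-01  2.29824382e-01 -1.01383001e-04] 1.0022238052332435 0.014
```

View pics/top0.png

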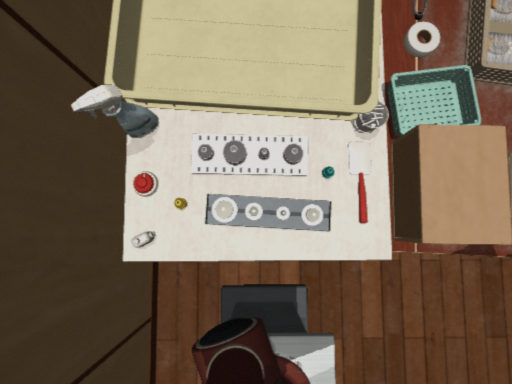

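View pics/scene0.png

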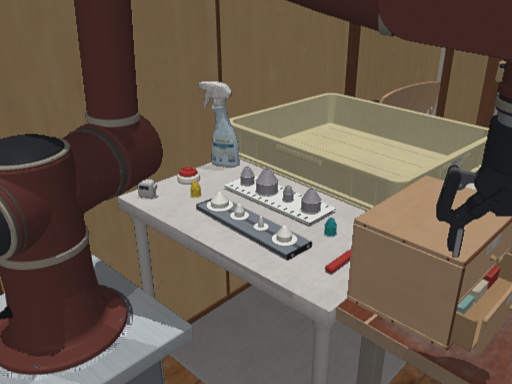

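The top view shows the rack at about (250,153), with nozzles left to right at (206,152) medium, (235,152) giant, (264,153) small and (293,153) large. The rail is at (268,212), with posts at (224,209) giant, (254,211) medium, (283,213) small and (313,214) large. The yellow (180,203) and turquoise (328,172) pieces are look-alikes, so I'll leave them. Next I'll measure with masks and confirm in one crop.

```bash
cat > h.py <<'E'
import numpy as np,cv2
from scipy.spatial.transform import Rotation as R
def rot(f):
    r=np.asarray(f["rotation"]);return R.from_quat(r[[1,2,3,0]]).as_matrix() if r.size==4 else r
def cast(f,px,z):
    px=np.atleast_2d(px).astype(float);d=np.c_[px,np.ones(len(px))]@np.linalg.inv(f["mtx"]).T@rot(f).T
    return f["eye"]+d*((z-f["eye"][2])/d[:,2])[:,None]
def proj(f,P):
    p=(np.atleast_2d(P)-f["eye"])@rot(f)@f["mtx"].T;return p[:,:2]/p[:,2:]
E
python3 - <<'E'
from h import *
f=dict(np.load("top0.npz"));im=f["image"];hsv=cv2.cvtColor(im,cv2.COLOR_BGR2HSV)
roi=np.zeros(im.shape[:2],np.uint8);roi[125:240,185:340]=255
g=cv2.cvtColor(im,cv2.COLOR_BGR2GRAY)
print("grays plate",g[140,215],"table",g[190,250],"rail",g[222,270],"noz",g[153,235],g[153,225], "post",g[209,224],g[209,216], hsv[190,250],hsv[140,220])
dark=((g<150)&(roi>0)).astype(np.uint8)*255
n,l,st,c=cv2.connectedComponentsWithStats(dark)
for i in range(1,n):
    if st[i,4]>60: print("dark",st[i].tolist(),c[i].round(1))
i=np.argmax([st[i,4] if i else 0 for i in range(n)])
cn=max(cv2.findContours((l==i).astype(np.uint8),cv2.RETR_EXTERNAL,cv2.CHAIN_APPROX_NONE)[0],key=len)
b=cv2.boxPoints(cv2.minAreaRect(cn));P=cast(f,b,.014);print("rail",P.round(4).tolist(),P.mean(0).round(4),np.linalg.norm(np.diff(P,axis=0),axis=1).round(3))
m=cv2.drawContours(np.zeros_like(g),[cn],0,255,-1);w=((m>0)&(g>150)).astype(np.uint8)
n,l,st,c=cv2.connectedComponentsWithStats(w)
for i in range(1,n):
    if st[i,4]>20: print("post",st[i].tolist(),c[i].round(1),cast(f,c[i],.018).round(4), "diam",(2*np.sqrt(st[i,4]/np.pi)*.885/359.7).round(4))
wh=((hsv[...,1]<12)&(g>190)&(roi>0)).astype(np.uint8)
pl=cv2.findContours(wh[:185]*255,cv2.RETR_EXTERNAL,cv2.CHAIN_APPROX_NONE)[0]
if pl:
    cn=max(pl,key=cv2.contourArea);P=cast(f,cv2.boxPoints(cv2.minAreaRect(cn)),.012);print("rack",P.round(4).tolist(),P.mean(0).round(4))
cv2.imwrite("pics/crop.png",cv2.resize(im[120:240,180:340],None,fx=5,fy=5,interpolation=cv2.INTER_CUBIC))
cv2.imwrite("pics/sc.png",im)
E
```

```text
grays plate 202 table 212 rail 137 noz 107 104 post 212 185 [ 19  22 218] [ 15   5 220]
dark [223, 137, 24, 29, 443] [234.6 152.6]
dark [198, 145, 16, 16, 187] [205.6 152.4]
dark [283, 144, 20, 21, 306] [292.5 154.1]
dark [258, 148, 11, 12, 98] [263.4 153.6]
dark [322, 166, 12, 13, 117] [327.5 172. ]
dark [205, 194, 127, 37, 2383] [272.  212.6]
rail [[0.421, 0.1546, 0.014], [0.4964, 0.151, 0.014], [0.4769, -0.1595, 0.014], [0.4016, -0.1531, 0.014]] [ 0.4489 -0.0017  0.014 ] [0.076 0.311 0.076]
post [211, 196, 27, 27, 562] [224.1 209.4] [[0.4558 0.1066 0.018 ]] diam 0.0658
post [245, 202, 18, 19, 268] [253.4 211. ] [[0.4514 0.0347 0.018 ]] diam 0.0454
post [301, 204, 22, 22, 391] [311.9 214.6] [[ 0.4418 -0.1091  0.018 ]] diam 0.0549
post [276, 206, 14, 15, 151] [282.5 212.8] [[ 0.4467 -0.037   0.018 ]] diam 0.0341
rack [[0.5492, 0.1907, 0.012], [0.6484, 0.1901, 0.012], [0.6413, -0.1034, 0.012], [0.542, -0.0995, 0.012]] [0.5952 0.0445 0.012 ]
```

View pics/crop.png

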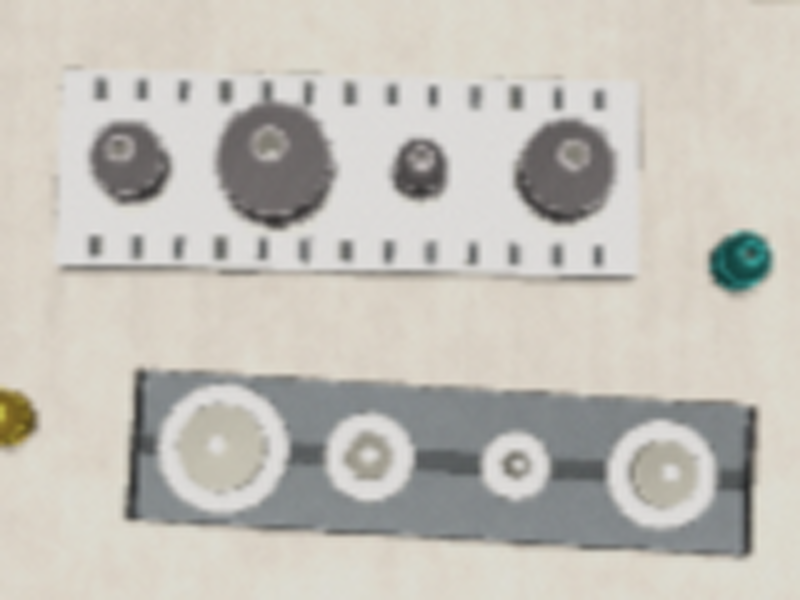

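The crop confirms the nozzle order medium, giant, small, large and the post order giant, medium, small, large. Measured foot diameters are 66, 45, 34 and 55 mm, and the spacing is 72 mm. The tips in the full image are at about (203.6,149.2), (233.4,148.4), (263.8,150.8) and (294.4,150.2).

```bash
cat >> h.py <<'E'
def togo(s,tgt,yaw=None):
    q=np.asarray(s["tool_rot"]);M=R.from_quat(q[[1,2,3,0]]).as_matrix()
    y=np.degrees(np.arctan2(M[1,1],M[0,1]))
    return (M.T@(np.asarray(tgt)-s["tool_pos"])*1e3).round(1),"yaw_y",y.round(2)
E
python3 - <<'E'
from h import *
f=dict(np.load("top0.npz"))
for n,p,z in(("medium",(203.6,149.2),.058),("giant",(233.4,148.4),.074),("small",(263.8,150.8),.050),("large",(294.4,150.2),.066)):
    print(n,cast(f,p,z).round(4))
E
```

```text
medium [[0.5977 0.1524 0.058 ]]
giant [[0.5958 0.0803 0.074 ]]
small [[0.5949 0.0086 0.05  ]]
large [[ 0.5926 -0.0636  0.066 ]]
```

>>> {"fn": "servo_tool", "kwargs": {"moves": [[[0, 0, -8, 0, 0, -10.15, 85], [0, 0, -8, 0, 0, -10.15, 85], [0, 0, -8, 0, 0, -10.15, 85], [0, 0, -8, 0, 0, -10.15, 85], [0, 0, -8, 0, 0, -10.15, 85], [0, 0, -8, 0, 0, -10.15, 85], [50, 20, 0, 0, 0, 0, 85], [50, 20, 0, 0, 0, 0, 85], [50, 20, 0, 0, 0, 0, 85], [50, 20, 0, 0, 0, 0, 85], [50, 25, 0, 0, 0, 0, 85]]]}}

```text
time: 1.48
tool_pos: [0.3957, -0.3121, 0.2928]
tool_rot: [-0.0, 0.723, 0.691, 0.0]
contact_force: [1.6, 0.7, -0.1]
gripper_width: 0.992
grasp_force: 0.0
```

>>> {"fn": "servo_tool", "kwargs": {"moves": [[[50, 22, 5, 0, 0, 0, 85], [50, 22, 5, 0, 0, 0, 85], [50, 22, 5, 0, 0, 0, 85], [50, 22, 10, 0, 0, 0, 85], [50, 22, 15, 0, 0, 0, 85], [50, 22, 20, 0, 0, 0, 85], [50, 22, 20, 0, 0, 0, 85], [20, 20, 20, 0, 0, 0, 85], [0, 0, 0, 0, 0, 0, 85], [0, 0, 0, 0, 0, 0, 85], [0, 0, 0, 0, 0, 0, 85]]]}}

```text
time: 2.85
tool_pos: [0.5857, 0.0472, 0.1944]
tool_rot: [0.001, 0.723, 0.691, 0.0]
contact_force: [-0.6, -0.2, 0.3]
gripper_width: 0.998
grasp_force: 0.0
```

Run:
```python
from h import *
from plant import manip
f=manip.grab_frame("wrist");cv2.imwrite("pics/w1.png",f["image"]);np.savez("w1.npz",**f)
s=manip.state();print(s["tool_pos"],togo(s,(.5958,.0803,.2)))
print(proj(f,[[.5977,.1524,.058],[.5958,.0803,.074],[.5949,.0086,.05],[.5926,-.0636,.066],[.4558,.1066,.05]]).round(0).tolist())
```

```text
[0.58574904 0.04720695 0.19448405] (array([33.5,  8.5, -5.5]), 'yaw_y', np.float64(-2.61))
[[265.0, 74.0], [266.0, 155.0], [267.0, 217.0], [267.0, 284.0], [124.0, 132.0]]
```

View pics/w1.png

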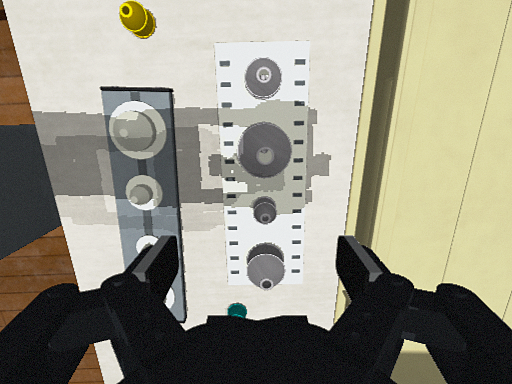

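The wrist view agrees with my positions to within about 3 px: tips at (264,75), (265,156), (264,211) and (266,284), giant post tip at about (120,130). Going down over the giant.

>>> {"fn": "servo_tool", "kwargs": {"moves": [[[33.5, 8.5, 0, 0, 0, 0, 85], [0, 0, 30, 0, 0, 0, 85], [0, 0, 40, 0, 0, 0, 85], [0, 0, 40, 0, 0, 0, 85], [0, 0, 30, 0, 0, 0, 85], [0, 0, 20, 0, 0, 0, 85], [0, 0, 0, 0, 0, 0, 85], [0, 0, 0, 0, 0, 0, 85]]]}}

```text
time: 3.9
tool_pos: [0.5969, 0.0811, 0.035]
tool_rot: [0.001, 0.723, 0.691, 0.001]
contact_force: [-0.4, 0.0, 0.1]
gripper_width: 0.992
grasp_force: 0.0
```

>>> {"fn": "servo_tool", "kwargs": {"moves": [[[0, 0, 1, 0, 0, 0, 65], [0, 0, 0, 0, 0, 0, 56], [0, 0, 0, 0, 0, 0, 45], [0, 0, 0, 0, 0, 0, 45], [0, 0, 0, 0, 0, 0, 45], [0, 0, 0, 0, 0, 0, 45], [0, 0, 0, 0, 0, 0, 45], [0, 0, 0, 0, 0, 0, 45]]]}}

```text
time: 4.9
tool_pos: [0.5966, 0.0813, 0.0336]
tool_rot: [0.001, 0.723, 0.691, 0.001]
contact_force: [-0.8, -0.2, 5.0]
gripper_width: 0.624
grasp_force: 64.4
```

>>> {"fn": "servo_tool", "kwargs": {"moves": [[[0, 0, -10, 0, 0, 0, 45], [0, 0, -20, 0, 0, 0, 45], [0, 0, -30, 0, 0, 0, 45], [0, 0, -20, 0, 0, 0, 45], [5, -30, 0, 0, 0, 0, 45], [5, -40, 0, 0, 0, 0, 45], [5, -40, 0, 0, 0, 0, 45], [4.3, -31.6, 0, 0, 0, 0, 45], [0, 0, 0, 0, 0, 0, 45], [0, 0, 0, 0, 0, 0, 45], [0, 0, 0, 0, 0, 0, 45]]]}}

```text
time: 6.28
tool_pos: [0.4561, 0.1066, 0.1129]
tool_rot: [0.0, 0.723, 0.691, 0.0]
contact_force: [-0.0, 1.0, -0.2]
gripper_width: 0.627
grasp_force: 63.6
```

Run:
```python
from h import *
from plant import manip
f=manip.grab_frame("wrist");g=manip.grab_frame("scene")
cv2.imwrite("pics/w2.png",np.hstack([f["image"],cv2.resize(g["image"][130:290,150:354],(288,226)).repeat(1,0) if 0 else f["image"][:0].reshape(384,0,3) if 0 else np.vstack([cv2.resize(g["image"][130:290,150:354],(288,226)),np.zeros((158,288,3),np.uint8)])]))
s=manip.state();print(s["tool_pos"],togo(s,(.456,.107,.1)),s["contact_force"])
```

```text
[0.45576588 0.10657819 0.11253779] (array([ 0.4,  0.2, 12.5]), 'yaw_y', np.float64(-2.55)) [-0.08656536 -0.08219302 -1.78492092]
```

View pics/w2.png

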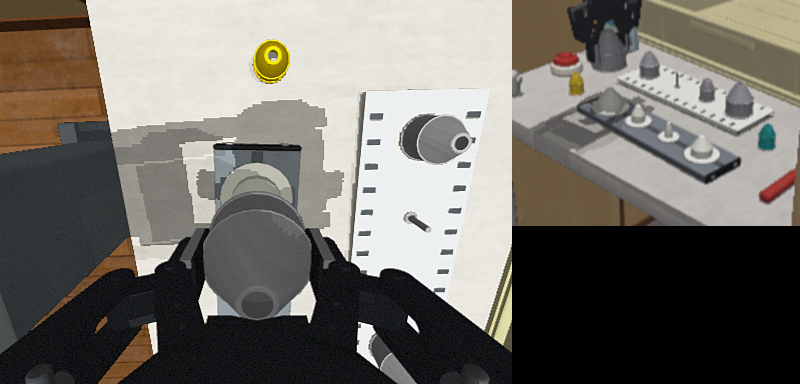

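The giant is held upright, with its tip at (258,300). The foot of its post shows in line just beyond it at (258,185). Lowering it.

>>> {"fn": "servo_tool", "kwargs": {"moves": [[[0.4, 0, 20, 0, 0, 0, 45], [0, 0, 20, 0, 0, 0, 45], [0, 0, 10, 0, 0, 0, 45], [0, 0, 8, 0, 0, 0, 45], [0, 0, 6, 0, 0, 0, 45], [0, 0, 4, 0, 0, 0, 45], [0, 0, 2, 0, 0, 0, 45], [0, 0, 1, 0, 0, 0, 45], [0, 0, 0, 0, 0, 0, 45], [0, 0, 0, 0, 0, 0, 45]]]}}

```text
time: 7.62
tool_pos: [0.4552, 0.1072, 0.0415]
tool_rot: [0.0, 0.723, 0.691, 0.0]
contact_force: [-0.0, -0.2, -1.8]
gripper_width: 0.625
grasp_force: 63.7
```

>>> {"fn": "servo_tool", "kwargs": {"moves": [[[0, 0, 1, 0, 0, 0, 45], [0, 0, 1, 0, 0, 0, 45], [0, 0, 0.7, 0, 0, 0, 45], [0, 0, 0, 0, 0, 0, 45], [0, 0, 0, 0, 0, 0, 45]]]}}

```text
time: 8.25
tool_pos: [0.455, 0.1072, 0.0386]
tool_rot: [0.0, 0.723, 0.691, 0.0]
contact_force: [-1.1, 0.0, -0.9]
gripper_width: 0.627
grasp_force: 63.7
```

>>> {"fn": "servo_tool", "kwargs": {"moves": [[[0, 0, 0.8, 0, 0, 0, 45], [0, 0, 0, 0, 0, 0, 45], [0, 0, 0, 0, 0, 0, 62], [0, 0, 0, 0, 0, 0, 72], [0, 0, 0, 0, 0, 0, 85], [0, 0, 0, 0, 0, 0, 85], [0, 0, -20, 0, 0, 0, 85], [0, 0, -40, 0, 0, 0, 85], [0, 0, -40, 0, 0, 0, 85], [0, 0, 0, 0, 0, 0, 85], [0, 0, 0, 0, 0, 0, 85]]]}}

```text
time: 9.62
tool_pos: [0.4546, 0.1071, 0.1372]
tool_rot: [-0.0, 0.723, 0.691, -0.0]
contact_force: [-0.3, -0.0, -1.2]
gripper_width: 0.996
grasp_force: 0.0
```

Run:
```python
from h import *
from plant import manip
f=manip.grab_frame("scene");cv2.imwrite("pics/s3.png",cv2.resize(f["image"][150:270,170:350],None,fx=4,fy=4,interpolation=cv2.INTER_CUBIC))
s=manip.state();print(s["tool_pos"],togo(s,(.5984,.153,.147)))
```

```text
[0.45405908 0.10708734 0.13635127] (array([ 52.2, 142.1, -11. ]), 'yaw_y', np.float64(-2.53))
```

View pics/s3.png

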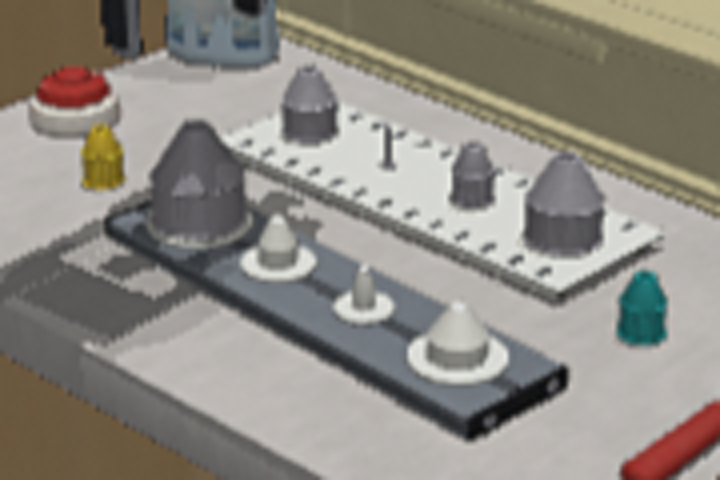

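The giant is fully seated, with its rim on the foot at about (200,240). Medium next.

>>> {"fn": "servo_tool", "kwargs": {"moves": [[[13, 35, 0, 0, 0, 0, 70], [13, 35, 0, 0, 0, 0, 70], [13, 36, 0, 0, 0, 0, 70], [13, 36, 0, 0, 0, 0, 70], [0, 0, 20, 0, 0, 0, 70], [0, 0, 20, 0, 0, 0, 70], [0, 0, 10, 0, 0, 0, 70], [0, 0, 0, 0, 0, 0, 70], [0, 0, 0, 0, 0, 0, 70]]]}}

```text
time: 10.8
tool_pos: [0.5993, 0.1528, 0.0885]
tool_rot: [0.0, 0.723, 0.691, 0.0]
contact_force: [1.0, -0.0, 0.2]
gripper_width: 0.82
grasp_force: 0.0
```

Run:
```python
from h import *
from plant import manip
s=manip.state();print(s["tool_pos"],togo(s,(.5982,.153,.030)),s["contact_force"])
```

```text
[0.59929754 0.15281158 0.08849177] (array([ 0.1, -1.2, 58.5]), 'yaw_y', np.float64(-2.53)) [ 0.99258047 -0.00512511  0.2185806 ]
```

>>> {"fn": "servo_tool", "kwargs": {"moves": [[[0, -1, 20, 0, 0, 0, 70], [0, 0, 20, 0, 0, 0, 70], [0, 0, 13, 0, 0, 0, 70], [0, 0, 5, 0, 0, 0, 60], [0, 0, 0, 0, 0, 0, 45], [0, 0, 0, 0, 0, 0, 37], [0, 0, 0, 0, 0, 0, 25], [0, 0, 0, 0, 0, 0, 25], [0, 0, 0, 0, 0, 0, 25], [0, 0, 0, 0, 0, 0, 25], [0, 0, 0, 0, 0, 0, 25]]]}}

```text
time: 12.18
tool_pos: [0.599, 0.153, 0.0308]
tool_rot: [0.001, 0.723, 0.691, 0.001]
contact_force: [-1.0, -0.2, 4.9]
gripper_width: 0.39
grasp_force: 60.6
```

>>> {"fn": "servo_tool", "kwargs": {"moves": [[[0, 0, -10, 0, 0, 0, 25], [0, 0, -25, 0, 0, 0, 25], [0, 0, -30, 0, 0, 0, 25], [0, 0, -20, 0, 0, 0, 25], [-30, -35, 0, 0, 0, 0, 25], [-32, -36, 0, 0, 0, 0, 25], [-32, -36, 0, 0, 0, 0, 25], [-30.6, -34.5, 0, 0, 0, 0, 25], [0, 0, 0, 0, 0, 0, 25], [0, 0, 0, 0, 0, 0, 25], [0, 0, 0, 0, 0, 0, 25]]]}}

```text
time: 13.55
tool_pos: [0.4521, 0.035, 0.1152]
tool_rot: [0.0, 0.722, 0.692, 0.0]
contact_force: [0.8, -0.1, -1.3]
gripper_width: 0.388
grasp_force: 60.1
```

Run:
```python
from h import *
from plant import manip
f=manip.grab_frame("wrist");cv2.imwrite("pics/w4.png",f["image"])
s=manip.state();print(s["tool_pos"],togo(s,(.4518,.035,.0358)),s["contact_force"],s["gripper_width"])
```

```text
[0.45208757 0.03509425 0.11512503] (array([-0.1, -0.3, 79.3]), 'yaw_y', np.float64(-2.47)) [ 0.43374165  0.7002702  -0.57206512] 0.38750770444645766
```

View pics/w4.png

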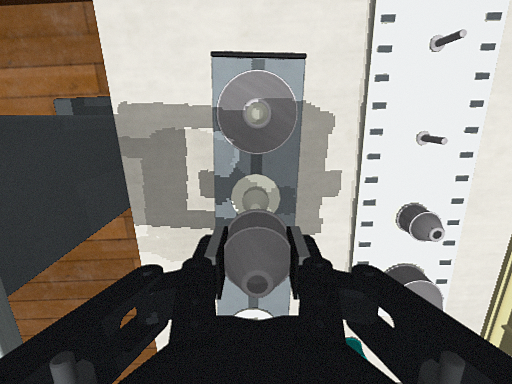

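The medium is held upright (tip at (258,282)), in line with its post foot at (257,195). The seated giant is at (257,112). Lowering.

>>> {"fn": "servo_tool", "kwargs": {"moves": [[[0, -0.3, 20, 0, 0, 0, 25], [0, 0, 20, 0, 0, 0, 25], [0, 0, 13, 0, 0, 0, 25], [0, 0, 10, 0, 0, 0, 25], [0, 0, 7, 0, 0, 0, 25], [0, 0, 4, 0, 0, 0, 25], [0, 0, 2, 0, 0, 0, 25], [0, 0, 1, 0, 0, 0, 25], [0, 0, 1, 0, 0, 0, 25], [0, 0, 0, 0, 0, 0, 25], [0, 0, 0, 0, 0, 0, 25]]]}}

```text
time: 14.98
tool_pos: [0.4511, 0.0347, 0.0369]
tool_rot: [0.0, 0.723, 0.691, 0.0]
contact_force: [0.2, 0.4, -0.9]
gripper_width: 0.387
grasp_force: 60.1
```

>>> {"fn": "servo_tool", "kwargs": {"moves": [[[0, 0, 1, 0, 0, 0, 25], [0, 0, 0.5, 0, 0, 0, 25], [0, 0, 0, 0, 0, 0, 25], [0, 0, 0, 0, 0, 0, 42], [0, 0, 0, 0, 0, 0, 55], [0, 0, 0, 0, 0, 0, 65], [0, 0, -20, 0, 0, 0, 65], [0, 0, -40, 0, 0, 0, 65], [0, 0, -40, 0, 0, 0, 65], [0, 0, 0, 0, 0, 0, 65], [0, 0, 0, 0, 0, 0, 65]]]}}

```text
time: 16.35
tool_pos: [0.4506, 0.0347, 0.1346]
tool_rot: [-0.0, 0.723, 0.691, -0.0]
contact_force: [-0.3, 0.5, 0.3]
gripper_width: 0.763
grasp_force: 0.0
```

Run:
```python
from h import *
from plant import manip
s=manip.state();print(s["tool_pos"],togo(s,(.5956,.009,.029)),s["contact_force"],s["gripper_width"])
```

```text
[0.45057769 0.03471522 0.13460535] (array([-19.3, 146.1, 105.5]), 'yaw_y', np.float64(-2.53)) [-0.31363205  0.50671882  0.26353587] 0.7629223954790482
```

>>> {"fn": "servo_tool", "kwargs": {"moves": [[[-5, 36, 0, 0, 0, 0, 60], [-5, 36, 0, 0, 0, 0, 60], [-5, 37, 0, 0, 0, 0, 60], [-4.3, 36.5, 0, 0, 0, 0, 60], [0, 0, 25, 0, 0, 0, 60], [0, 0, 25, 0, 0, 0, 60], [0, 0, 0, 0, 0, 0, 60], [0, 0, 0, 0, 0, 0, 60]]]}}

```text
time: 17.35
tool_pos: [0.5952, 0.009, 0.0849]
tool_rot: [-0.0, 0.723, 0.691, -0.0]
contact_force: [0.7, 0.5, 0.1]
gripper_width: 0.705
grasp_force: 0.0
```

Run:
```python
from h import *
from plant import manip
s=manip.state();print(s["tool_pos"],togo(s,(.5956,.009,.029)),s["contact_force"],s["gripper_width"])
```

```text
[0.59520964 0.00900588 0.08493045] (array([ 0. ,  0.4, 55.9]), 'yaw_y', np.float64(-2.53)) [0.68252392 0.47623569 0.11365123] 0.7052928018160224
```

>>> {"fn": "servo_tool", "kwargs": {"moves": [[[0, 0.4, 20, 0, 0, 0, 60], [0, 0, 20, 0, 0, 0, 60], [0, 0, 12, 0, 0, 0, 60], [0, 0, 4, 0, 0, 0, 50], [0, 0, 0, 0, 0, 0, 38], [0, 0, 0, 0, 0, 0, 28], [0, 0, 0, 0, 0, 0, 15], [0, 0, 0, 0, 0, 0, 15], [0, 0, 0, 0, 0, 0, 15], [0, 0, 0, 0, 0, 0, 15], [0, 0, 0, 0, 0, 0, 15]]]}}

```text
time: 18.73
tool_pos: [0.5967, 0.0089, 0.0303]
tool_rot: [0.001, 0.723, 0.691, 0.001]
contact_force: [0.1, -0.4, 5.3]
gripper_width: 0.277
grasp_force: 59.8
```

>>> {"fn": "servo_tool", "kwargs": {"moves": [[[0, 0, -10, 0, 0, 0, 15], [0, 0, -25, 0, 0, 0, 15], [0, 0, -30, 0, 0, 0, 15], [0, 0, -15, 0, 0, 0, 15], [-13, -36, 0, 0, 0, 0, 15], [-13, -37, 0, 0, 0, 0, 15], [-13, -37, 0, 0, 0, 0, 15], [-13.2, -37.6, 0, 0, 0, 0, 15], [0, 0, 0, 0, 0, 0, 15], [0, 0, 0, 0, 0, 0, 15], [0, 0, 0, 0, 0, 0, 15]]]}}

```text
time: 20.1
tool_pos: [0.447, -0.0366, 0.1096]
tool_rot: [0.0, 0.722, 0.692, 0.0]
contact_force: [0.1, 0.4, 0.1]
gripper_width: 0.277
grasp_force: 59.3
```

Run:
```python
from h import *
from plant import manip
f=manip.grab_frame("wrist");cv2.imwrite("pics/w5.png",f["image"])
s=manip.state();print(s["tool_pos"],togo(s,(.4470,-.0367,.0353)),s["contact_force"],s["gripper_width"])
```

```text
[ 0.44698785 -0.03659035  0.10955076] (array([-0.1, -0. , 74.3]), 'yaw_y', np.float64(-2.5)) [ 0.65783191  0.42324089 -0.69318742] 0.2746416296536706
```

View pics/w5.png

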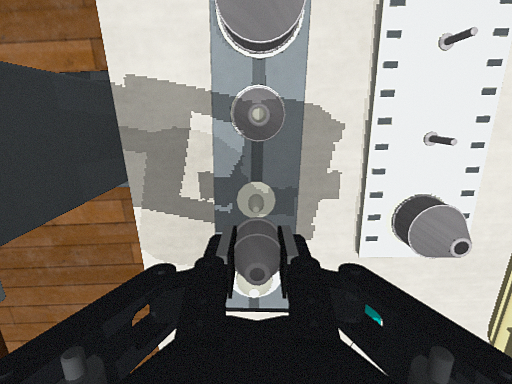

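The medium is seated at (257,113). The small is held upright (tip at (258,273)), in line with its post at (256,203). Lowering.

>>> {"fn": "servo_tool", "kwargs": {"moves": [[[0, 0, 20, 0, 0, 0, 15], [0, 0, 20, 0, 0, 0, 15], [0, 0, 12, 0, 0, 0, 15], [0, 0, 9, 0, 0, 0, 15], [0, 0, 6, 0, 0, 0, 15], [0, 0, 3, 0, 0, 0, 15], [0, 0, 2, 0, 0, 0, 15], [0, 0, 1, 0, 0, 0, 15], [0, 0, 0.5, 0, 0, 0, 15], [0, 0, 0, 0, 0, 0, 15], [0, 0, 0, 0, 0, 0, 15]]]}}

```text
time: 21.52
tool_pos: [0.4462, -0.0367, 0.0359]
tool_rot: [0.0, 0.723, 0.691, 0.0]
contact_force: [0.6, -0.1, -0.4]
gripper_width: 0.275
grasp_force: 59.3
```

Then release and rise. The large is next, at (.5926,-.0636).

>>> {"fn": "servo_tool", "kwargs": {"moves": [[[0, 0, 0.8, 0, 0, 0, 15], [0, 0, 0, 0, 0, 0, 15], [0, 0, 0, 0, 0, 0, 32], [0, 0, 0, 0, 0, 0, 45], [0, 0, 0, 0, 0, 0, 60], [0, 0, 0, 0, 0, 0, 60], [0, 0, -20, 0, 0, 0, 70], [0, 0, -40, 0, 0, 0, 75], [0, 0, -40, 0, 0, 0, 75], [0, 0, 0, 0, 0, 0, 75], [0, 0, 0, 0, 0, 0, 75]]]}}

```text
time: 22.9
tool_pos: [0.4458, -0.0366, 0.1344]
tool_rot: [-0.0, 0.723, 0.691, -0.0]
contact_force: [-0.1, 0.2, -1.0]
gripper_width: 0.878
grasp_force: 0.0
```

Run:
```python
from h import *
from plant import manip
s=manip.state();print(s["tool_pos"],togo(s,(.5934,-.0633,.032)),s["contact_force"],s["gripper_width"])
```

```text
[ 0.44576391 -0.03658919  0.13436672] (array([-20.2, 148.8, 102.2]), 'yaw_y', np.float64(-2.53)) [-0.08889727  0.22224473 -0.9888569 ] 0.8777536918219797
```

>>> {"fn": "servo_tool", "kwargs": {"moves": [[[-5, 37, 0, 0, 0, 0, 75], [-5, 37, 0, 0, 0, 0, 75], [-5, 37, 0, 0, 0, 0, 75], [-5.2, 37.8, 0, 0, 0, 0, 75], [0, 0, 20, 0, 0, 0, 75], [0, 0, 20, 0, 0, 0, 75], [0, 0, 0, 0, 0, 0, 75], [0, 0, 0, 0, 0, 0, 75]]]}}

```text
time: 23.9
tool_pos: [0.5931, -0.0632, 0.0946]
tool_rot: [-0.0, 0.723, 0.691, -0.0]
contact_force: [0.8, 0.4, 0.4]
gripper_width: 0.875
grasp_force: 0.0
```

Run:
```python
from h import *
from plant import manip
s=manip.state();print(s["tool_pos"],togo(s,(.5934,-.0633,.032)),s["contact_force"],s["gripper_width"])
```

```text
[ 0.59310598 -0.06321073  0.09462678] (array([-0.1,  0.4, 62.6]), 'yaw_y', np.float64(-2.52)) [0.81021356 0.44514285 0.3878853 ] 0.8749482903578851
```

>>> {"fn": "servo_tool", "kwargs": {"moves": [[[0, 0.4, 20, 0, 0, 0, 75], [0, 0, 20, 0, 0, 0, 75], [0, 0, 15, 0, 0, 0, 75], [0, 0, 7, 0, 0, 0, 65], [0, 0, 0, 0, 0, 0, 55], [0, 0, 0, 0, 0, 0, 47], [0, 0, 0, 0, 0, 0, 35], [0, 0, 0, 0, 0, 0, 35], [0, 0, 0, 0, 0, 0, 35], [0, 0, 0, 0, 0, 0, 35], [0, 0, 0, 0, 0, 0, 35]]]}}

```text
time: 25.28
tool_pos: [0.5952, -0.0636, 0.0341]
tool_rot: [0.001, 0.723, 0.691, 0.001]
contact_force: [-0.4, -0.3, 5.0]
gripper_width: 0.508
grasp_force: 61.8
```

>>> {"fn": "servo_tool", "kwargs": {"moves": [[[0, 0, -10, 0, 0, 0, 35], [0, 0, -25, 0, 0, 0, 35], [0, 0, -30, 0, 0, 0, 35], [0, 0, -15, 0, 0, 0, 35], [-13, -37, 0, 0, 0, 0, 35], [-13, -38, 0, 0, 0, 0, 35], [-13, -38, 0, 0, 0, 0, 35], [-13, -38, 0, 0, 0, 0, 35], [0, 0, 0, 0, 0, 0, 35], [0, 0, 0, 0, 0, 0, 35], [0, 0, 0, 0, 0, 0, 35]]]}}

```text
time: 26.65
tool_pos: [0.442, -0.1087, 0.1132]
tool_rot: [0.0, 0.722, 0.692, 0.0]
contact_force: [0.0, -0.6, -0.6]
gripper_width: 0.505
grasp_force: 61.3
```

Run:
```python
from h import *
from plant import manip
f=manip.grab_frame("wrist");cv2.imwrite("pics/w6.png",f["image"])
s=manip.state();print(s["tool_pos"],togo(s,(.4421,-.1089,.0391)),s["contact_force"],s["gripper_width"])
```

```text
[ 0.4419412  -0.10862467  0.11316765] (array([-0.3,  0.2, 74.1]), 'yaw_y', np.float64(-2.49)) [-0.27966633  0.22916862 -0.60955464] 0.5102360560928069
```

View pics/w6.png

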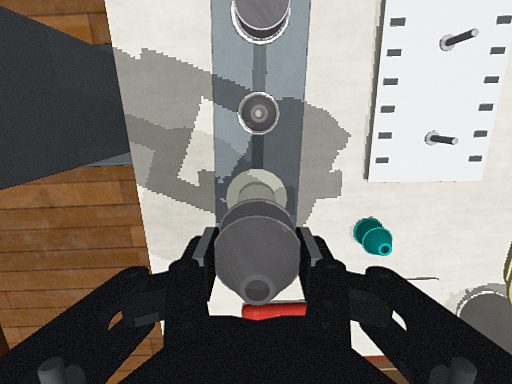

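The small is seated at (258,113). The large is held upright (tip at (257,288)), in line with its foot at (256,185). The scraper grip at (275,310) is well below and clear. Lowering.

>>> {"fn": "servo_tool", "kwargs": {"moves": [[[-0.3, 0, 20, 0, 0, 0, 35], [0, 0, 20, 0, 0, 0, 35], [0, 0, 12, 0, 0, 0, 35], [0, 0, 9, 0, 0, 0, 35], [0, 0, 6, 0, 0, 0, 35], [0, 0, 3, 0, 0, 0, 35], [0, 0, 2, 0, 0, 0, 35], [0, 0, 1, 0, 0, 0, 35], [0, 0, 0.5, 0, 0, 0, 35], [0, 0, 0, 0, 0, 0, 35], [0, 0, 0, 0, 0, 0, 35]]]}}

```text
time: 28.08
tool_pos: [0.4412, -0.1091, 0.0396]
tool_rot: [0.0, 0.723, 0.691, 0.0]
contact_force: [0.9, -0.6, 0.5]
gripper_width: 0.501
grasp_force: 61.4
```

>>> {"fn": "servo_tool", "kwargs": {"moves": [[[0, 0, 0.7, 0, 0, 0, 35], [0, 0, 0, 0, 0, 0, 35], [0, 0, 0, 0, 0, 0, 52], [0, 0, 0, 0, 0, 0, 62], [0, 0, 0, 0, 0, 0, 75], [0, 0, 0, 0, 0, 0, 75], [0, 0, -20, 0, 0, 0, 75], [0, 0, -40, 0, 0, 0, 75], [0, 0, -40, 0, 0, 0, 75], [0, 0, 0, 0, 0, 0, 75], [0, 0, 0, 0, 0, 0, 75], [0, 0, 0, 0, 0, 0, 75]]]}}

```text
time: 29.58
tool_pos: [0.4401, -0.1086, 0.137]
tool_rot: [-0.001, 0.723, 0.691, -0.001]
contact_force: [-0.5, -0.3, 0.5]
gripper_width: 0.879
grasp_force: 0.0
```

Run:
```python
from h import *
from plant import manip
f=manip.grab_frame("scene");cv2.imwrite("pics/s7.png",cv2.resize(f["image"][150:280,170:370],None,fx=4,fy=4,interpolation=cv2.INTER_CUBIC))
s=manip.state();print(s["tool_pos"],s["contact_force"],s["gripper_width"])
```

```text
[ 0.44018823 -0.10861913  0.13706868] [ 0.34904846 -0.40232678 -0.62559062] 0.8778700942793664
```

View pics/s7.png

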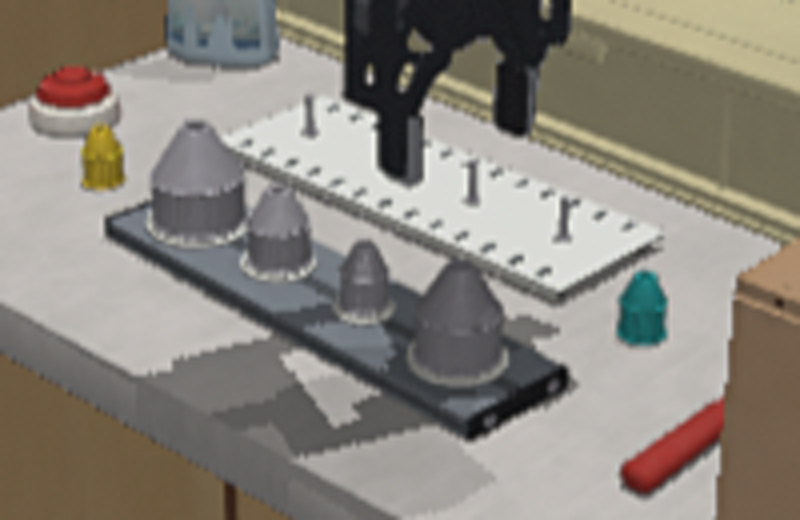

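All four nozzles stand upright on their feet, with rims at about (197,238), (279,272), (363,315) and (458,372). The gripper is clear, and the timer, scraper and look-alikes haven't moved.

```bash
python3 -c "
from plant import manip
print(manip.job_done())"
```

```text
the job is handed in; nothing more can be done
None
```

I handed the job in at about 30 s of the 83 s limit: in the final scene view all four nozzles stand seated on the posts of their own size, with the timer and scraper untouched. The hand-in returned no verdict.

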